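# Lever the waste lid open and sweep the tray clear

## Robot

A 6-joint arm with a two-finger parallel gripper is mounted at the origin on the work surface. World frame = base frame: x ahead of the robot, y to its left, z up, the work surface at z = 0. Lengths are in m, angles in rad, forces in N, time in s.
With the tool pointing down it reaches from about 0.3 to 0.775 m from the base axis. Payload 14.6 kg.
Tool frame: the origin (TCP) lies midway between the tips of the shut fingers; the grasp point (between the pads) lies 19 mm behind it (ctrl.pinch_z is the z of the grasp point in the tool frame, in m); z points along the fingers, y is the line along which they close (so a half turn about z gives the same grasp; the last joint's range is limited). The gripper opens to 94 mm and grips with 3 to 60 N. Pads are 16 mm wide; open, the fingers measure 119 mm over their backs; the gripper's body (75 mm by 177 mm) begins 78 mm behind the grasp point.
Start: joints at [-1.312, 0.3, 1.521, -0, 1.321, -0.067], TCP at [0.176, -0.521, 0.205] pointing down, gripper open.
Joint ranges: [-3.03, 3.03], [-0.79, 2.21], [0.23, 2.52], [-1.04, 4.18], [0, 3.07], [-2.55, 2.55]. Speed limits (rad/s): [2.22, 2.22, 2.57, 3.14, 3.14, 3.14].

## Interface

Orientations are given as [roll, pitch, yaw] about the fixed x, y, z axes, in that order (R = Rz(yaw) Ry(pitch) Rx(roll)).
In Python, from station import ctrl, camera, ticket gives the robot as it stands. The module is installed in compiled form; this text tells all that it offers.
- The arm moves only by the shell command python3 -m inch 'ROWS' [FORCE]. ROWS is text: rows parted by semicolons, each of 7 numbers parted by spaces: the opening, from -1 (shut) to 1 (fully open), then the shift along the tool's x, y, z in units of 0.03 m (1.0 is 0.03 m), then the turn, a rotation vector about the tool's x, y, z in units of 10 degrees (1.0 is 10 degrees). In form: grip dx dy dz rx ry rz; .... A call has 1 to 10 rows; each row shifts and turns the commanded pose from where the row before left it, along the tool's axes as they then stand; what a row does not reach is not made up. A row lasts 1/8 s, in which the tool goes at most 62.5 mm and 10.7 degrees, less where a joint would pass 70% of its speed; a pose out of reach is approached as far as the arm can. A call with a number of a shift or a turn outside -1 to 1 is refused whole. A call with a gripper value outside its range is refused whole. The fingers move at their own pace and stop on an object; FORCE is the grip in N (left out, the last holds). Time passes only in rows, so rows that do not move let the fingers close. It gives the time, the measured TCP pose, the force, the opening and the grip force at its end, in the units of the state.
- ctrl.get_obs(): the state, without advancing time (a new reading comes with each control period).
- camera(name): name is "scene" or "top" or "wrist"; returns a dict with "img" (480x640x3 uint8, blue, green, red), "range_z" (480x640 float32, m along the optical axis (not along the pixel's ray), 0 where there is no reading), "intrinsics" (3x3 intrinsics, pixels), "k1" (the pictures are not rectified: a ray, as slopes to the right and down, at radius r is drawn at 1 + k1 r^2 times it, then the intrinsics apply), "view" (4x4, takes a point from world to camera coordinates). Camera axes: x right, y down, z forward; pixel columns grow to the right and rows downward; lengths in m; the calibration is good to about 2 mm. A picture is of the moment at which its call begins.
- ticket.hand_in(): hands the job in; it is judged then, once.
The state is a dict: "time_s": time; "qpos": joint angles; "joint_vel": joint speeds; "tau": joint torques, N m; "ee_pos": TCP position; "eef_rot": TCP orientation; "force": force on the tool from outside, world axes, zero at the start; "moment": the same for the moment, N m; "grip_width": finger opening in m; "grip_force": force on a finger pad.
Only numpy, scipy, OpenCV 4.12 (cv2) and the standard library are available. Lean on these libraries where they do the work, as an engineer would, in place of code of your own. Each camera call takes 0.05 s, during which the arm holds its last target. There are 200 camera calls.

## Task

Clear the trimming station. Take the scraper block by its handle, use its flat steel tongue to lever the snapped-down lid of the waste box off its clip and throw the lid right back until it lies open, then sweep all three clay chips out of the tile tray into the waste box with the block, and stand the scraper upright on its rubber mat again. Touch the lid and the chips only with the scraper, not with the gripper, and leave the two jars and the beaker where they stand.

Things in the scene. Friction and masses are not known exactly. Their poses are not given: they have to be found in the camera images.
- station: Fixed steel trimming station: square waste box and, on its +y side, a raised white tile tray running level into the box's mouth. Origin: on the bench below the mouth's centre; z up, x from the lid's tab towards its hinge, y from box to tray. It stands within x -90 to 57 mm, y -56 to 197 mm. Thin struts, clip and bar apart, the front of the box is a plain wall at x = -53 mm.
- mouth (a point): Centre of the waste box's mouth, station (0, 0, 100) mm: the opening is 100 (x) x 96 mm (y), rim at z = 100 mm, box floor at z = 24 mm. Covered by the lid at the start. Axes as the station's.
- tray (a point): On the tray floor, station (0, 120, 100) mm. The floor is level with the mouth's rim and spans station x -50 to 50, y 48 to 193 mm; rims 15 mm high along both long sides (from y = 58 mm on) and 20 mm high at the far +y end, none towards the box. Axes as the station's.
- fulcrum (a point): Middle of the top of the round fulcrum bar (8 mm thick, 64 mm long along y) in front of the waste box, at station (-86, 0, 93) mm. The shut lid's tab has its underside 9 mm higher and its front edge 11 mm further to +x. Behind the bar's axis there are 33 mm free to the box wall; below it is free space down to the bench. Axes as the station's.
- hinge (a point): Middle of the lid's hinge line, which lies along station y, at station (52, 0, 102) mm. Axes as the station's (it does not turn with the lid).
- lid (a joint): Waste box lid, 3 mm aluminium plate 112 mm wide, 160 g, hinged on its +x edge. Angle, rad: 0 shut, 3.05 lying right back past the hinge. Two feet under its front corners are snapped under a sprung clip: raising the tab takes about 8 to 10 N for the first 5 mm; at about 0.05 rad the clip lets go and the lid swings freely. It falls shut if let go before upright (1.57), falls open past upright.
- lid_tab (a point): Middle of the front edge of the lid's tab, at its underside: tab 60 mm wide, standing out 22 mm in front of the box wall over the fulcrum gap, 127 mm from the hinge line. At station (-75, 0, 102) mm when shut; it moves with the lid. The lever goes between this tab and the fulcrum bar.
- scraper: Loose scraper, about 220 g, upright on the mat. White block 84 (x -50 to 34) x 24 (y) x 26 mm; on it a steel plate 24 mm wide, z 26 to 30 mm, running on past the block's +x end as a flat tongue, tip at x = 94 mm. Black handle on top, 50 (x) x 16 mm (y), z 30 to 70 mm, centred over the origin: grasp it from above across the 16 mm. Origin: on the underside, below the handle; x along the tongue.
- tongue_tip (a point): Middle of the tip edge of the scraper's tongue: 94 mm along scraper x and 28 mm above the underside. Tongue 4 mm thick, 24 mm wide, free for 60 mm. Axes as the scraper's.
- mat: Fixed black rubber mat, 150 (x) x 110 (y) x 4 mm, on the left or right of the bench. Origin: centre of its underside, on the bench. The scraper starts on it and goes back on it.
- chip0: Loose broken clay chip, terracotta, about 24 x 18 x 12 mm, 12 g. Origin: centre of its underside. It starts lying in the tile tray.
- chip1: Loose broken clay chip, terracotta, about 21 x 19 x 11 mm, 12 g. Origin: centre of its underside. It starts lying in the tile tray.
- chip2: Loose broken clay chip, terracotta, about 23 x 17 x 13 mm, 12 g. Origin: centre of its underside. It starts lying in the tile tray.
- jar0: Glass culture jar with dark contents and a black cap, 74 mm across, 110 mm tall, standing on the bench; a bystander. Origin: centre of its underside.
- jar1: Glass culture jar with dark contents and a black cap, 74 mm across, 110 mm tall, standing on the bench; a bystander. Origin: centre of its underside.
- beaker: Small steel beaker, 68 mm across, 75 mm tall, a bystander. Origin: centre of its underside.

How it is judged:
By the outcome, as a careful person would: the job done as asked, in the order asked, and still so for the second after the job is handed in, with the robot touching nothing.
It also fails if it takes over 64 s, if anything falls off the work surface, if the arm or the gripper's body presses on something with over 40 N, if the wrist force passes 120 N, or if a joint passes its speed limit or range.

## Working session

There is one attempt and no reset: what is moved stays moved. The work goes in short steps, Python scripts to look and compute and a shell command to move; the robot and the scene stay as the last step left them, time stands still between calls to the robot, and variables do not carry over. Pictures are saved under pics/ and viewed, at most 10 in all, crops included, and the job is handed in when it is done.

```bash
mkdir -p pics; cat > h.py <<'E'
import numpy as np, cv2
from station import ctrl, camera, ticket
def snap(n,f=None):
    c=camera(n)
    if f: cv2.imwrite('pics/'+f,c['img'])
    return c
def pts(c,uv,depth=None,z=None):
    uv=np.atleast_2d(np.array(uv,float)); K=c['intrinsics']
    d=(uv-[K[0,2],K[1,2]])/[K[0,0],K[1,1]]
    s=d.copy()
    for _ in range(20): s=d/(1+c['k1']*(s**2).sum(1,keepdims=True))
    V=np.linalg.inv(c['view']); r=np.c_[s,np.ones(len(s))]
    w=r@V[:3,:3].T; o=V[:3,3]
    if z is not None: return o+w*((z-o[2])/w[:,2])[:,None]
    if depth is None: depth=np.array([c['range_z'][int(round(v)),int(round(u))] for u,v in uv])
    return o+w*np.asarray(depth)[:,None]
def cloud(c):
    v,u=np.mgrid[0:480,0:640]
    return pts(c,np.c_[u.ravel(),v.ravel()],depth=c['range_z'].ravel()).reshape(480,640,3)
E
python3 - <<'E'
from h import *
for n in('top','scene'):
    c=snap(n,n+'0.png'); print(n,np.linalg.inv(c['view'])[:3,3].round(3),c['intrinsics'][0,0],c['k1'],(c['range_z']>0).mean())
o=ctrl.get_obs();print({k:np.round(v,3) for k,v in o.items()},ctrl.pinch_z)
E
```

```text
top [0.523 0.03  1.211] 618.53361212366 -0.12498823629609072 0.996015625
scene [0.94  0.725 0.777] 581.621727709109 -0.16062616922572023 0.9958333333333333
{'time_s': np.float64(0.1), 'qpos': array([-1.312,  0.3  ,  1.522, -0.   ,  1.321, -0.067]), 'joint_vel': array([-0.002, -0.002, -0.002,  0.002,  0.   ,  0.001]), 'tau': array([ 1.0000e-03, -5.3264e+01, -3.5328e+01,  7.1000e-02,  2.3000e-02,
       -0.0000e+00]), 'ee_pos': array([ 0.176, -0.521,  0.205]), 'eef_rot': array([-3.141, -0.   ,  0.326]), 'force': array([-0.017,  0.343, -0.442]), 'moment': array([0.012, 0.009, 0.03 ]), 'grip_force': np.float64(0.0), 'grip_width': np.float64(0.094)} -0.0188
```

View pics/top0.png

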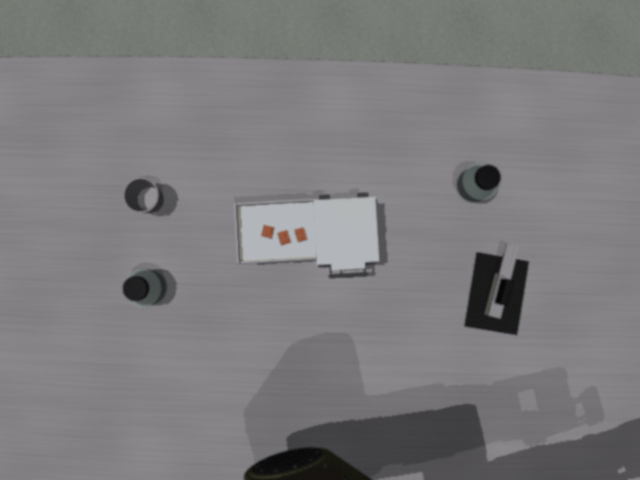

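View pics/scene0.png

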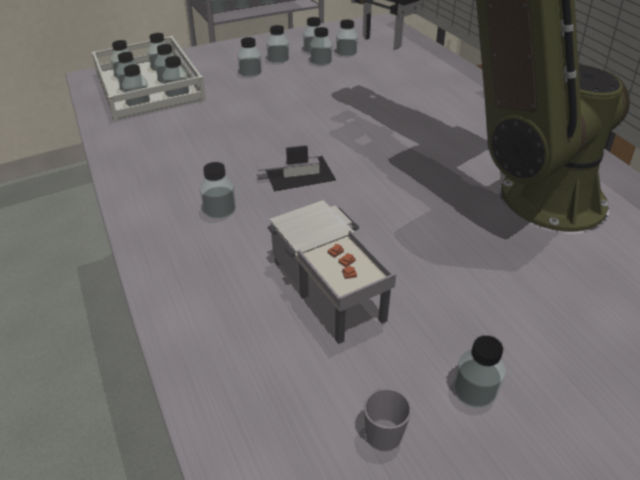

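The top view shows the station at about (310,230): lid (315-380,197-265), tab at about (348,267), tray (240-315) and three chips near (268,232), (285,238) and (301,235). The scraper is on the mat at about (503,290) with its tongue pointing up (world +x). The jars are at (145,287) and (480,182), and the beaker is at (145,195).

```bash
python3 - <<'E'
from h import *
c=snap('top'); P=cloud(c); I=c['img'].astype(int); X,Y,Z=P[...,0],P[...,1],P[...,2]
def rect(m,name):
    p=P[m][:, :2].astype(np.float32); r=cv2.minAreaRect(p*1000); print(name,len(p),np.round(r[0],1),np.round(r[1],1),round(r[2],2),'z',np.median(P[m][:,2]).round(4)); return cv2.boxPoints(r)
roi=(X>.3)&(X<.8)&(Y>-.15)&(Y<.25)
print('bench z',np.median(Z[300:320,150:220]))
hi=roi&(Z>.085)&(Z<.13)&(I.min(2)>150)
n,l,st,ce=cv2.connectedComponentsWithStats(hi.astype(np.uint8))
for i in range(1,n):
    if st[i,4]>100: print(rect(l==i,'white%d'%i).round(1).tolist())
red=roi&(I[...,2]-I[...,0]>50)
n,l,st,ce=cv2.connectedComponentsWithStats(red.astype(np.uint8))
for i in range(1,n):
    if st[i,4]>20: rect(l==i,'chip'); print(pts(c,ce[i],z=.112).round(4))
ms=(X>.3)&(X<.65)&(Y<-.2)&(Y>-.5)
rect(ms&(I.max(2)<60)&(Z<.02),'mat')
for a,b in((.06,.085),(.026,.042)):
    m=ms&(Z>a)&(Z<b); n,l,st,ce=cv2.connectedComponentsWithStats(m.astype(np.uint8)); i=1+st[1:,4].argmax(); print(rect(l==i,'scr%s'%a).round(1).tolist())
cv2.imwrite('pics/a.png',cv2.resize(np.hstack([c['img'][180:290,225:395],c['img'][225:335,440:550]]),None,fx=2.8,fy=2.8,interpolation=2))
E
```

```text
bench z -0.0006807479687278573
white1 7726 [592.2  33.8] [126.7 243.9] 4.74 z 0.102
[[519.0, 150.10000610351562], [539.0999755859375, -93.0], [665.4000244140625, -82.5999984741211], [645.2000122070312, 160.5]]
chip 99 [567.6  70.6] [117.4  21.2] 52.56 z 0.1091
[[0.5968 0.1086 0.112 ]]
chip 100 [593.9  49.8] [20.9 14.8] 15.54 z 0.1107
[[0.5934 0.0496 0.112 ]]
chip 110 [587.2  79.4] [21.9 15.9] 17.71 z 0.1089
[[0.5871 0.0793 0.112 ]]
mat 2780 [ 494.2 -340.1] [108.5 147.6] 82.49 z 0.0031
scr0.06 247 [ 498.7 -338.2] [16.5 48.5] 75.47 z 0.0724
[[473.1000061035156, -340.1000061035156], [520.0, -352.20001220703125], [524.2000122070312, -336.29998779296875], [477.29998779296875, -324.1000061035156]]
scr0.026 729 [ 520.5 -343.8] [ 27.3 143.5] 76.7 z 0.0329
[[447.6000061035156, -340.6000061035156], [587.2000122070312, -373.5], [593.5, -347.0], [453.8999938964844, -314.0]]
```

View pics/a.png

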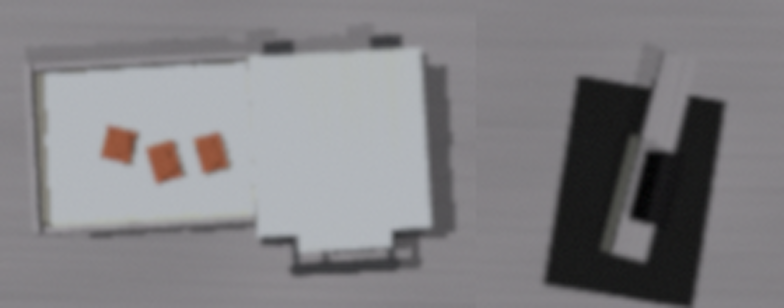

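The crop shows the lid's far edge tilted by about 2-3 degrees. The tab is at the bottom with the bar in front of it, and the scraper handle is dark with its tongue up. I'll fit edges to get accurate frames.

```bash
python3 - <<'E'
from h import *
c=snap('top'); I=c['img'].astype(int)
g=I.min(2)>150
def edge(fixed,rng,axis,side,z):
    # subpixel crossing of 150 along axis
    o=[]
    for k in fixed:
        line=I[rng[0]:rng[1],k].mean(1) if axis==0 else I[k,rng[0]:rng[1]].mean(1)
        s=line>150; idx=np.where(s)[0]; i=idx[0] if side<0 else idx[-1]; j=i+side
        f=(line[i]-150)/(line[i]-line[j]); p=rng[0]+i+side*f
        o.append((k,p) if axis==0 else (p,k))
    P=pts(c,o,z=z)[:,:2]; vx,vy,x,y=cv2.fitLine(P.astype(np.float32),cv2.DIST_HUBER,0,1e-4,1e-4).ravel()
    print(np.degrees(np.arctan2(vy,vx)).round(2),np.round([x,y],4),'rms',np.std((P-[x,y])@[-vy,vx]).round(5)); return (x,y,vx,vy)
print('hinge edge');edge(range(325,372),(185,240),0,-1,.105)
print('right side');edge(range(203,258),(330,400),1,1,.105)
print('tab front');edge(range(340,365),(235,285),0,1,.105)
print('tray end');edge(range(212,255),(225,260),1,-1,.1)
print('tray front');edge(range(250,308),(215,275),0,1,.1)
print('tray back');edge(range(250,308),(185,230),0,-1,.1)
# scene chips heights
hs=snap('scene');J=hs['img'].astype(int)
for cc in(c,hs):
    K=cc['img'].astype(int); m=((K[...,2]-K[...,0]>50)).astype(np.uint8)
    n,l,st,ce=cv2.connectedComponentsWithStats(m)
    for i in range(1,n):
        if st[i,4]>20 : print(pts(cc,ce[i],z=.107).round(4),st[i,4])
# scraper: tongue + handle
m=(I.min(2)>120)
P=cloud(c);X,Y,Z=P[...,0],P[...,1],P[...,2]
ms=(X>.3)&(X<.65)&(Y<-.2)&(Y>-.5)
hm=(ms&(Z>.06)&(Z<.09)); v,u=np.where(hm); q=pts(c,np.c_[u,v],z=.074)[:,:2]
print('handle',cv2.minAreaRect((q*1000).astype(np.float32)))
for x0 in np.arange(.535,.59,.01):
    t=ms&(abs(X-x0)<.005)&(Z>.022)&(Z<.05); print(x0.round(3),Y[t].min().round(4),Y[t].max().round(4),Y[t].mean().round(4),Z[t].mean().round(4))
t=ms&(Z>.022)&(Z<.05); print(X[t].max())
E
```

```text
hinge edge
-85.55 [ 0.6613 -0.0354] rms 0.00059
right side
4.83 [ 0.6158 -0.0863] rms 0.00014
tab front
-84.78 [ 0.5348 -0.0419] rms 0.00052
tray end
4.41 [0.5998 0.1563] rms 0.00061
tray front
-85.03 [0.5477 0.0863] rms 0.00024
tray back
-85.2 [0.6478 0.0901] rms 0.00043
[[0.5972 0.1089 0.107 ]] 99
[[0.5936 0.0498 0.107 ]] 99
[[0.5873 0.0795 0.107 ]] 110
[[0.594  0.0479 0.107 ]] 81
[[0.5878 0.0781 0.107 ]] 97
[[0.5981 0.1081 0.107 ]] 104
handle ((499.0010070800781, -335.84027099609375), (18.8311710357666, 48.51909255981445), 76.16620635986328)
0.535 -0.3597 -0.3339 -0.3462 0.0324
0.545 -0.3612 -0.3373 -0.3495 0.0329
0.555 -0.3645 -0.3401 -0.3525 0.0335
0.565 -0.3679 -0.3431 -0.3547 0.0328
0.575 -0.3704 -0.3436 -0.3571 0.0329
0.585 -0.3725 -0.3465 -0.3591 0.0328
0.5926607135097628
```

```bash
cat >> h.py <<'E'
from scipy.spatial.transform import Rotation as Ro
def plan(p,yaw,pitch=0):
    """tool-frame shift (units of 30 mm) and turn (units of 10 deg) to the target TCP pose; pitch>0 = nose up, degrees"""
    o=ctrl.get_obs(); R=Ro.from_euler('xyz',o['eef_rot']); T=Ro.from_euler('xyz',[180,-pitch,yaw],degrees=True)
    d=R.inv().apply(np.array(p)-o['ee_pos'])/.03; r=np.degrees((R.inv()*T).as_rotvec())/10
    print('t',o['time_s'],'ee',o['ee_pos'].round(4),np.degrees(o['eef_rot']).round(1),'F',o['force'].round(1),'shift',d.round(2),'turn',r.round(2))
E
python3 - <<'E'
from h import *
c=snap('top'); I=c['img'].astype(float).mean(2)
a=np.radians(4.8); ex=np.array([np.cos(a),np.sin(a)]); ey=np.array([-ex[1],ex[0]])
O=.6037*ex-.083*ey
v,u=np.mgrid[150:300,200:420]
for z in(.105,.1,.12):
    q=pts(c,np.c_[u.ravel(),v.ravel()],z=z)[:,:2]-O; sx,sy=(q@ex)*1000,(q@ey)*1000; w=I[v.ravel(),u.ravel()]
    bins=np.arange(-100,210,2)
    def prof(m,s,lo,hi):
        return [(b,int(w[m&(abs(s-b)<1.2)].mean())) for b in range(lo,hi,2)]
    if z==.105:
        print('tab y',prof((sx>-72)&(sx<-60),sy,-42,-20),prof((sx>-72)&(sx<-60),sy,20,42)); m=abs(sx)<40; print('lid',prof(m,sy,-64,-46),prof(m,sy,46,66))
        print('tabx',prof(abs(sy)<25,sx,-100,-68))
    if z!=.105: print(z,'trayend',prof(abs(sx)<35,sy,180,206))
P=cloud(c)[150:300,200:420].reshape(-1,3); q=P[:,:2]-O; sx,sy=(q@ex)*1000,(q@ey)*1000
m=abs(sx)<35
print([(b,(P[m&(abs(sy-b)<1.2),2].mean()*1000).round(0)) for b in range(180,206,2)])
print([(b,(P[m&(abs(sy-b)<1.2),2].mean()*1000).round(0)) for b in range(-64,-46,2)])
s=snap('scene');P=cloud(s).reshape(-1,3); q=P[:,:2]-O; sx,sy=(q@ex)*1000,(q@ey)*1000
m=(abs(sx)<35)
print([(b,(np.percentile(P[m&(abs(sy-b)<1.2),2],90)*1000).round(0)) for b in range(184,206,2)])
plan([.499,-.337,.13],-14)
E
```

```text
tab y [(-42, 93), (-40, 90), (-38, 97), (-36, 100), (-34, 102), (-32, 106), (-30, 140), (-28, 167), (-26, 179), (-24, 181), (-22, 182)] [(20, 182), (22, 182), (24, 181), (26, 181), (28, 176), (30, 156), (32, 127), (34, 115), (36, 116), (38, 119), (40, 131)]
lid [(-64, 83), (-62, 83), (-60, 83), (-58, 92), (-56, 122), (-54, 158), (-52, 177), (-50, 181), (-48, 182)] [(46, 182), (48, 182), (50, 182), (52, 182), (54, 181), (56, 180), (58, 180), (60, 181), (62, 182), (64, 182)]
tabx [(-100, 135), (-98, 135), (-96, 136), (-94, 136), (-92, 129), (-90, 106), (-88, 75), (-86, 62), (-84, 65), (-82, 87), (-80, 115), (-78, 126), (-76, 132), (-74, 155), (-72, 175), (-70, 181)]
0.1 trayend [(180, 182), (182, 182), (184, 181), (186, 176), (188, 159), (190, 135), (192, 118), (194, 102), (196, 113), (198, 137), (200, 141), (202, 135), (204, 133)]
0.12 trayend [(180, 182), (182, 181), (184, 175), (186, 157), (188, 133), (190, 116), (192, 102), (194, 116), (196, 138), (198, 140), (200, 135), (202, 133), (204, 133)]
[(180, np.float64(100.0)), (182, np.float64(100.0)), (184, np.float64(99.0)), (186, np.f
[... 304 characters left out ...]
t64(nan)), (-58, np.float64(nan)), (-56, np.float64(104.0)), (-54, np.float64(104.0)), (-52, np.float64(104.0)), (-50, np.float64(104.0)), (-48, np.float64(104.0))]
[(184, np.float64(1.0)), (186, np.float64(1.0)), (188, np.float64(1.0)), (190, np.float64(1.0)), (192, np.float64(119.0)), (194, np.float64(120.0)), (196, np.float64(118.0)), (198, np.float64(115.0)), (200, np.float64(2.0)), (202, np.float64(2.0)), (204, np.float64(2.0))]
t 0.35 ee [ 0.176  -0.521   0.2053] [-180.    -0.    18.7] F [-0.5 -0.4 -0.6] shift [12.16 -2.36  2.51] turn [-0.    0.    3.27]<stdin>:17: RuntimeWarning: Mean of empty slice.
  ret = ret.dtype.type(ret / rcount)
<stdin>:18: RuntimeWarning: Mean of empty slice.
```

```bash
python3 -m inch '1 1 -0.2 0.2 0 0 0;1 1 -0.2 0.2 0 0 0;1 1 -0.2 0.2 0 0 0;1 1 -0.2 0.2 0 0 0;1 1 -0.2 0.2 0 0 0;1 1 -0.2 0.2 0 0 0;1 1 -0.2 0.2 0 0 0;1 1 -0.2 0.2 0 0 0;1 1 -0.2 0.2 0 0 0;1 1 -0.2 0.2 0 0 0' && python3 -m inch '1 1 -0.2 0 0 0 0;1 1 -0.16 0 0 0 0;1 0.16 0 0 0 0 1;1 0 0 0 0 0 1;1 0 0 0 0 0 1;1 0 0 0 0 0 0.27;1 0 0 0 0 0 0' && python3 - <<'E'
from h import *
plan([.499,-.337,.039],-14)
c=snap('wrist','w1.png')
E
```

```text
time_s: 1.6
ee_pos: [0.4419, -0.3676, 0.1453]
eef_rot: [3.142, -0.0, 0.326]
force: [-0.1, -0.3, -0.3]
grip_width: 0.0938
grip_force: 0.0
time_s: 2.48
ee_pos: [0.499, -0.3372, 0.1454]
eef_rot: [-3.142, 0.0, -0.244]
force: [-0.7, 0.1, 0.4]
grip_width: 0.094
grip_force: 0.0
t 2.475 ee [ 0.499  -0.3372  0.1454] [-180.    0.  -14.] F [-0.7  0.1  0.4] shift [-0.   -0.01  3.55] turn [-0.  0. -0.]
```

View pics/w1.png

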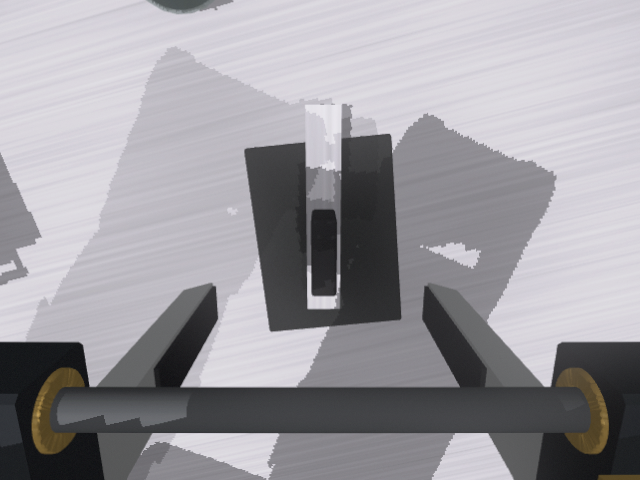

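The wrist view shows the handle at (324,252), parallel to the tool and centred between the fingers at (217,290) and (424,290). I'll descend and grip.

```bash
python3 -m inch '1 0 0 1 0 0 0;1 0 0 1 0 0 0;1 0 0 1 0 0 0;1 0 0 0.55 0 0 0;1 0 0 0 0 0 0;-1 0 0 0 0 0 0;-1 0 0 0 0 0 0;-1 0 0 0 0 0 0;-1 0 0 0 0 0 0;-1 0 0 0 0 0 0' 60 && python3 -m inch '-1 0 0 0 0 0 0;-1 0 0 0 0 0 0;-1 0 0 -1 0 0 0;-1 0 0 -1 0 0 0;-1 0 0 -1 0 0 0;-1 0 0 -1 0 0 0;-1 0 0 -1 0 0 0;-1 0 0 0 0 0 0' && python3 - <<'E'
from h import *
c=snap('wrist','w2.png')
I=c['img'].astype(int); o=ctrl.get_obs()
plan([.499,-.337,.19],-14)
E
```

```text
time_s: 3.78
ee_pos: [0.499, -0.3372, 0.039]
eef_rot: [3.142, -0.0, -0.245]
force: [-0.8, 1.2, 0.2]
grip_width: 0.0473
grip_force: 0.0
time_s: 4.78
ee_pos: [0.4997, -0.3377, 0.1911]
eef_rot: [3.14, -0.004, -0.245]
force: [-0.5, 0.3, -0.4]
grip_width: 0.0006
grip_force: 0.0
t 4.825 ee [ 0.4991 -0.3373  0.1892] [ 1.8e+02 -1.0e-01 -1.4e+01] F [-0.2  0.3 -0.8] shift [-0.01 -0.01 -0.03] turn [ 0.   -0.01 -0.  ]
```

View pics/w2.png

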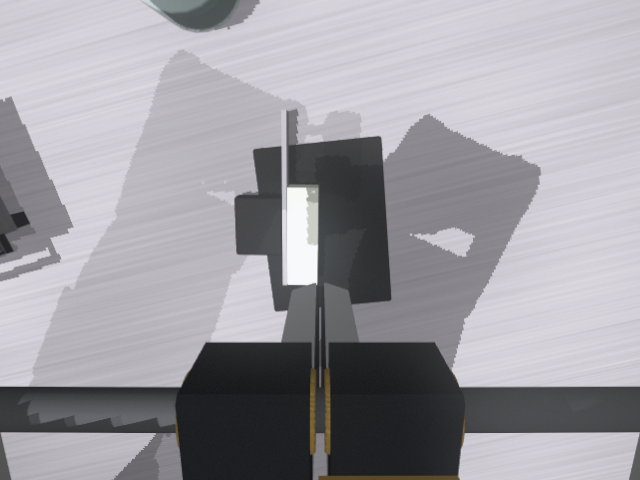

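The wrist view shows the fingers closed on air at (320,300). I lifted before they had closed, and the scraper tipped onto its side. The plate edge is at x≈285, the block at (290-318,185-285), and the handle points left at (236-280,196-254). I'll measure it and right it.

```bash
python3 -m inch '1 0 0 0 0 0 0;1 0 0 0 0 0 0;1 0 0 0 0 0 0;1 0 0 0 0 0 0;1 0 0 0 0 0 0;1 0 0 0 0 0 0' && python3 - <<'E'
from h import *
c=snap('wrist'); P=cloud(c); I=c['img'].astype(int)
print(ctrl.get_obs()['qpos'].round(2))
sub=P[90:300,225:330]; 
for (u,v) in [(255,225),(240,200),(240,250),(275,225),(285,150),(285,270),(300,235),(262,300),(300,130)]: print((u,v),P[v,u].round(4),I[v,u])
m=np.zeros((480,640),bool); m[185:265,225:281]=1; m&=(P[...,2]>.015)&(P[...,2]<.04)
v,u=np.where(m); q=pts(c,np.c_[u,v],z=.024)[:,:2]; print('handle',cv2.minAreaRect((q*1000).astype(np.float32)),np.median(P[m][:,2]))
m=np.zeros((480,640),bool); m[95:284,275:325]=1; m&=(P[...,2]>.018)&(P[...,2]<.05)
v,u=np.where(m); print('blk',cv2.minAreaRect((P[v,u][:,:2]*1000).astype(np.float32)),np.median(P[m][:,2]))
E
```

```text
time_s: 5.58
ee_pos: [0.499, -0.3372, 0.1889]
eef_rot: [-3.142, -0.0, -0.245]
force: [-0.1, 0.0, 1.1]
grip_width: 0.0569
grip_force: 0.0
[-0.66  0.43  1.38  0.    1.33  1.16]
(255, 225) [ 0.513  -0.2857  0.0229] [78 74 74]
(240, 200) [ 0.5361 -0.2797  0.023 ] [75 72 73]
(240, 250) [ 0.4954 -0.2673  0.023 ] [75 71 72]
(275, 225) [ 0.5088 -0.3018  0.0224] [86 80 80]
(285, 150) [ 0.5658 -0.3264  0.0273] [210 201 204]
(285, 270) [ 0.4701 -0.3002  0.0269] [224 218 220]
(300, 235) [ 0.4964 -0.3203  0.0268] [252 250 248]
(262, 300) [ 0.4388 -0.2671 -0.0008] [219 212 215]
(300, 130) [ 0.5782 -0.3405 -0.0023] [191 185 188]
handle ((512.9655151367188, -287.8717956542969), (37.685550689697266, 50.330257415771484), 74.51798248291016) 0.022941193854546738
blk ((525.1309204101562, -324.878662109375), (36.501991271972656, 143.18521118164062), 74.87405395507812) 0.026829745600368382
```

```bash
python3 -m inch '1 0 0 0 0 0 -1;1 0 0 0 0 0 -1;1 0 0 0 0 0 -1;1 0 0 0 0 0 -1;1 0 0 0 0 0 -1;1 0 0 0 0 0 -1;1 0 0 0 0 0 -1;1 0 0 0 0 0 -1;1 0 0 0 0 0 -0.87' && python3 - <<'E'
from h import *
plan([.5143,-.2835,.008],74.7)
E
```

```text
time_s: 6.75
ee_pos: [0.499, -0.3372, 0.189]
eef_rot: [3.142, -0.0, 1.308]
force: [0.5, 0.0, -0.2]
grip_width: 0.0941
grip_force: 0.0
t 6.75 ee [ 0.499  -0.3372  0.189 ] [180.  -0.  75.] F [ 0.5  0.  -0.2] shift [1.86 0.03 6.03] turn [ 0.   -0.    0.03]
```

```bash
python3 -m inch '1 1 0 0 0 0 0;1 0.86 0 1 0 0 0;1 0 0 1 0 0 0;1 0 0 1 0 0 0;1 0 0 1 0 0 0;1 0 0 1 0 0 0;1 0 0 1 0 0 0;1 0 0 0 0 0 0' && python3 -m inch '-1 0 0 0 0 0 0;-1 0 0 0 0 0 0;-1 0 0 0 0 0 0;-1 0 0 0 0 0 0;-1 0 0 0 0 0 0;-1 0 0 0 0 0 0;-1 0 0 0 0 0 0;-1 0 0 0 0 0 0' 15
```

```text
time_s: 7.75
ee_pos: [0.513, -0.2829, 0.0075]
eef_rot: [-3.139, -0.001, 1.303]
force: [-0.9, -0.4, 0.8]
grip_width: 0.0944
grip_force: 0.0
time_s: 8.75
ee_pos: [0.5138, -0.2834, 0.0091]
eef_rot: [3.141, 0.0, 1.303]
force: [-0.2, 0.7, 3.5]
grip_width: 0.05
grip_force: 15.0
```

Gripped at 50 mm (the handle's length). I'll lift, move inward and start pitching nose-up.

```bash
python3 -m inch '-1 0 0 -1 0 0 0;-1 0 0 -1 0 0 0;-1 0 0 -1 0 0 0;-1 0 0 -1 0 0 0;-1 0.5 0 -1 0 1 0;-1 0 0 0 0 1 0;-1 0 0 0 0 1 0;-1 0 0 0 0 1 0;-1 0 0 0 0 1 0;-1 0 0 0 0 0 0' && python3 - <<'E'
from h import *
print(ctrl.get_obs()['qpos'].round(2),ctrl.get_obs()['grip_force'])
c=snap('scene','s1.png'); cv2.imwrite('pics/s1c.png',cv2.resize(c['img'][60:280,200:480],None,fx=2.5,fy=2.5))
E
```

```text
time_s: 10.0
ee_pos: [0.5166, -0.2698, 0.1562]
eef_rot: [-3.135, -0.874, 1.295]
force: [-0.0, 0.4, -2.8]
grip_width: 0.0496
grip_force: 15.0
[-0.85  0.68  1.31  0.7   1.69 -0.69] 14.999388456344604
```

View pics/s1c.png

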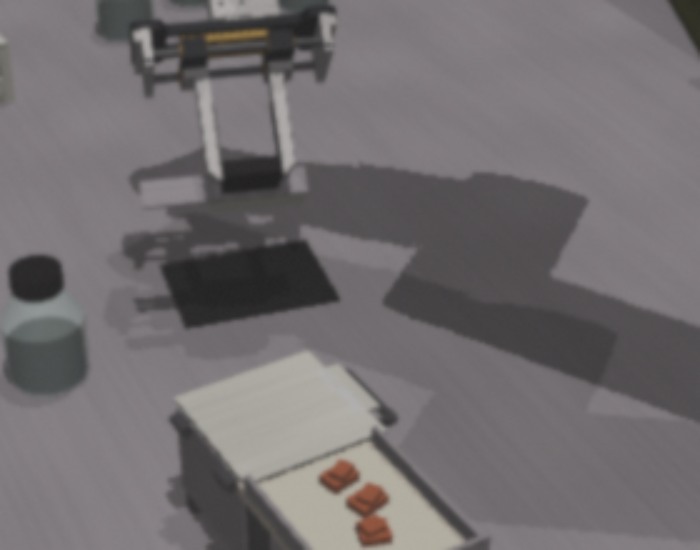

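The crop shows the handle held by its ends at about (250,175), with the tongue to the left and the scraper tilting up. I'll carry on pitching.

```bash
python3 -m inch '-1 0 0 0 0 1 0;-1 0 0 0 0 1 0;-1 0 0 0 0 1 0;-1 0 0 0 0 0.4 0;-1 0 0 0 0 0 0;-1 0 0 0 0 0 0' && python3 - <<'E'
from h import *
print(ctrl.get_obs()['qpos'].round(2))
o=ctrl.get_obs(); R=Ro.from_euler('xyz',o['eef_rot']); print('tool axes',R.as_matrix().round(2).tolist())
c=snap('scene','s2.png'); P=cloud(c)[60:200,230:360].reshape(-1,3)
cv2.imwrite('pics/s2c.png',cv2.resize(c['img'][40:240,220:420],None,fx=3,fy=3))
g=o['ee_pos']+R.apply([0,0,-.0188]); print('grasp',g.round(4))
E
```

```text
time_s: 10.8
ee_pos: [0.5182, -0.2685, 0.1599]
eef_rot: [3.129, -1.461, 1.317]
force: [0.0, 0.6, -1.6]
grip_width: 0.05
grip_force: 15.0
[-0.92  0.94  1.22  1.07  2.03 -0.75]
tool axes [[0.03, 0.96, 0.26], [0.11, -0.26, 0.96], [0.99, 0.0, -0.11]]
grasp [ 0.5133 -0.2865  0.162 ]
```

View pics/s2c.png

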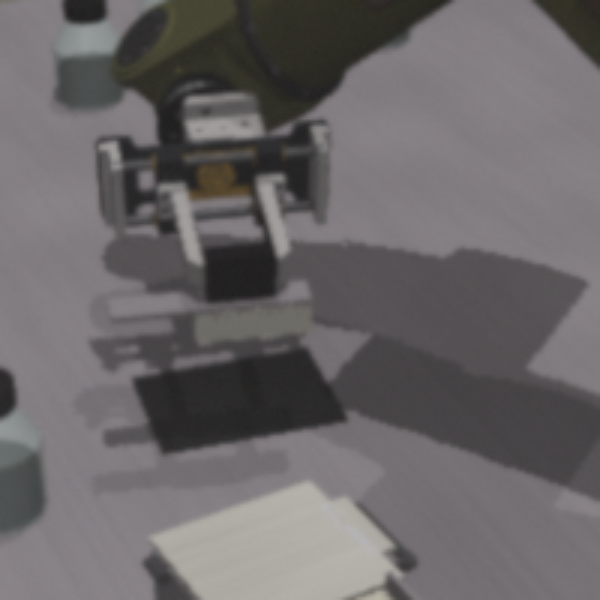

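The crop shows the scraper upright in the grip, level above the mat. I'll lower it over the mat.

```bash
python3 -m inch '-1 0 0 -1 0 0 0;-1 0 0 -1 0 0 0;-1 -1 0 0 0 0 0;-1 -1 0 0 0 0 0;-1 -0.5 0 0 0 0 0;-1 0 0 0 0 0 0' && python3 - <<'E'
from h import *
o=ctrl.get_obs(); R=Ro.from_euler('xyz',o['eef_rot']); print('grasp',(o['ee_pos']+R.apply([0,0,-.0188])).round(4),o['qpos'].round(2))
E
```

```text
time_s: 11.6
ee_pos: [0.4999, -0.3339, 0.0906]
eef_rot: [-3.137, -1.466, 1.299]
force: [0.6, -0.4, -2.5]
grip_width: 0.0501
grip_force: 15.0
grasp [ 0.495  -0.3519  0.0926] [-1.    1.13  1.04  1.02  2.08 -0.78]
```

```bash
python3 -m inch '-1 -0.7 0 0 0 0 0;-1 -0.15 0 0 0 0 0;-1 0 0 0 0 0 0' && python3 -m inch '-1 -0.1 0 0 0 0 0;-1 0 0 0 0 0 0' && python3 -m inch '-1 -0.1 0 0 0 0 0;-1 0 0 0 0 0 0' && python3 -m inch '-1 -0.1 0 0 0 0 0;-1 0 0 0 0 0 0'
```

```text
time_s: 11.98
ee_pos: [0.4993, -0.3367, 0.0661]
eef_rot: [3.135, -1.465, 1.31]
force: [0.1, 0.1, -1.4]
grip_width: 0.0498
grip_force: 15.0
time_s: 12.22
ee_pos: [0.4991, -0.337, 0.0626]
eef_rot: [3.138, -1.466, 1.306]
force: [-0.1, 0.2, -2.8]
grip_width: 0.0498
grip_force: 15.0
time_s: 12.48
ee_pos: [0.4989, -0.3372, 0.0591]
eef_rot: [-3.139, -1.466, 1.3]
force: [-0.5, -1.0, -1.8]
grip_width: 0.0501
grip_force: 15.0
time_s: 12.72
ee_pos: [0.4989, -0.338, 0.0583]
eef_rot: [3.115, -1.468, 1.33]
force: [-2.2, 1.1, 11.5]
grip_width: 0.0498
grip_force: 15.0
```

```bash
python3 -m inch '0.3 0 0 0 0 0 0;0.3 0 0 0 0 0 0;0.3 0 0 0 0 0 0;0.3 0 0 0 0 0 0;0.3 0 0 0 0 0 0' && python3 -m inch '0.6 0.3 0 -1 0 0 0;0.6 0.3 0 -1 0 0 0;0.6 1 0 -1 0 0 0;0.6 1 0 0 0 0 0;0.6 1 0 0 0 0 0;0.6 1 0 0 0 0 0;0.6 1 0 0 0 0 0;0.6 0 0 0 0 0 0' && python3 - <<'E'
from h import *
c=snap('top'); cv2.imwrite('pics/t3.png',cv2.resize(c['img'][200:380,420:600],None,fx=3,fy=3))
E
```

```text
time_s: 13.35
ee_pos: [0.4989, -0.3375, 0.0562]
eef_rot: [-3.141, -1.466, 1.302]
force: [0.2, 0.1, -0.2]
grip_width: 0.061
grip_force: 0.0
time_s: 14.35
ee_pos: [0.48, -0.407, 0.2349]
eef_rot: [3.113, -1.463, 1.332]
force: [-0.1, -0.4, -0.4]
grip_width: 0.0751
grip_force: 0.0
```

View pics/t3.png

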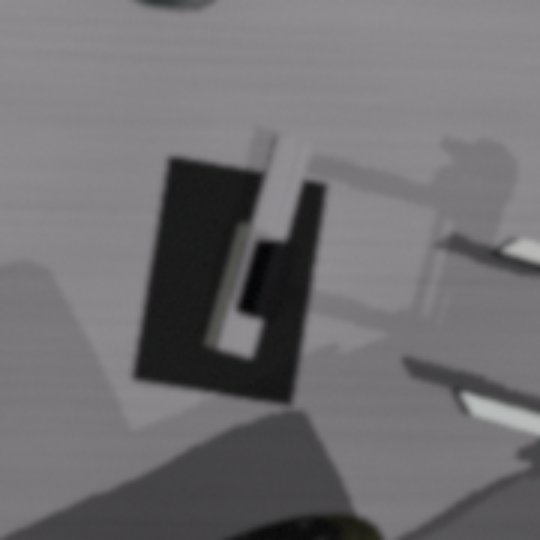

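The crop shows the scraper upright on the mat again, with the handle at (263,278) and the tongue at (280,190). I'll turn the tool back down and re-measure.

```bash
python3 -m inch '1 0 0 0 0 -1 0;1 0 0 0 0 -1 0;1 0 0 0 0 -1 0;1 0 0 0 0 -1 0;1 0 0 0 0 -1 0;1 0 0 0 0 -1 0;1 0 0 0 0 -1 0;1 0 0 0 0 -1 0;1 0 0 0 0 -0.4 0;1 0 0 0 0 0 1' && python3 -m inch '1 0 0 0 0 0 1;1 0 0 0 0 0 1;1 0 0 0 0 0 1;1 0 0 0 0 0 1;1 0 0 0 0 0 1;1 0 0 0 0 0 1;1 0 0 0 0 0 1;1 0 0 0 0 0 1;1 0 0 0 0 0 0' && python3 - <<'E'
from h import *
for n in('top','wrist'):
    c=snap(n); P=cloud(c);X,Y,Z=P[...,0],P[...,1],P[...,2]; I=c['img']
    ms=(X>.38)&(X<.62)&(Y<-.25)&(Y>-.42)
    for a,b,z in((.068,.082,.074),(.026,.042,.034)):
        m=ms&(Z>a)&(Z<b)
        n_,l,st,ce=cv2.connectedComponentsWithStats(m.astype(np.uint8)); i=1+st[1:,4].argmax(); v,u=np.where(l==i)
        q=P[v,u][:,:2]; print(n,a,len(q),cv2.minAreaRect((q*1000).astype(np.float32)),np.median(Z[v,u]).round(4))
plan([.499,-.337,.14],-14)
E
```

```text
time_s: 15.65
ee_pos: [0.4801, -0.406, 0.2315]
eef_rot: [-3.14, 0.001, 1.128]
force: [-1.1, -1.0, 0.0]
grip_width: 0.0938
grip_force: 0.0
time_s: 16.77
ee_pos: [0.4796, -0.4069, 0.2312]
eef_rot: [-3.141, 0.002, -0.266]
force: [0.4, 0.5, 0.2]
grip_width: 0.0946
grip_force: 0.0
top 0.068 229 ((497.0418701171875, -345.9479064941406), (17.484994888305664, 48.81575393676758), 73.60582733154297) 0.0729
top 0.026 724 ((518.8214111328125, -351.8652648925781), (27.68360710144043, 143.8547821044922), 74.13105010986328) 0.0329
wrist 0.068 1182 ((495.6293640136719, -348.22735595703125), (16.421552658081055, 49.48575210571289), 74.8425521850586) 0.0728
wrist 0.026 3169 ((515.9672241210938, -353.7738037109375), (24.46467399597168, 143.9935302734375), 74.62544250488281) 0.033
t 16.875 ee [ 0.4797 -0.4069  0.2318] [-1.80e+02  1.00e-01 -1.51e+01] F [-0.3 -0.4  0.2] shift [ 0.02 -2.42  3.06] turn [-0.    0.01 -0.11]
```

```bash
python3 -m inch '0 0 -1 0 0 0 0;0 0 -1.0 0 0 0 0;0 0 -0.05 0.43 0 0 0;0 0 0 1 0 0 0;0 0 0 1 0 0 0;0 0 0 1 0 0 0;0 0 0 1 0 0 0;0 0 0 1 0 0 0;0 0 0 1 0 0 0;-1 0 0 0 0 0 0' 60 && python3 -m inch '-1 0 0 0 0 0 0;-1 0 0 0 0 0 0;-1 0 0 0 0 0 0;-1 0 0 0 0 0 0;-1 0 0 0 0 0 0;-1 0 0 0 0 0 0'
```

```text
time_s: 18.12
ee_pos: [0.4946, -0.3473, 0.0371]
eef_rot: [-3.14, 0.005, -0.266]
force: [0.3, 0.4, 0.2]
grip_width: 0.0402
grip_force: 0.0
time_s: 18.88
ee_pos: [0.4965, -0.3481, 0.041]
eef_rot: [3.141, -0.002, -0.267]
force: [-1.9, -0.2, 7.8]
grip_width: 0.0158
grip_force: 60.0
```

```bash
python3 -m inch '-1 0 0 -1 0 0 0;-1 0 0 -1 0 0 0;-1 0 0 -1 0 0 0;-1 0 0 -0.8 0 0 0;-1 0 0 0 0 0 -1;-1 0 0 0 0 0 -1;-1 0 0 0 0 0 0' && python3 - <<'E'
from h import *
plan([.4102,-.0489,.1505],4.8)
E
```

```text
time_s: 19.75
ee_pos: [0.496, -0.3474, 0.1538]
eef_rot: [-3.141, 0.0, 0.081]
force: [-0.3, -0.3, -2.8]
grip_width: 0.0157
grip_force: 60.0
t 19.75 ee [ 0.496  -0.3474  0.1538] [-180.     0.     4.6] F [-0.3 -0.3 -2.8] shift [ -2.05 -10.15   0.11] turn [-0.    0.   -0.02]
```

```bash
python3 -m inch '-1 -0.2 -1 0 0 0 0;-1 -0.2 -1 0 0 0 0;-1 -0.2 -1 0 0 0 0;-1 -0.2 -1 0 0 0 0;-1 -0.2 -1 0 0 0 0;-1 -0.2 -1 0 0 0 0;-1 -0.2 -1 0 0 0 0;-1 -0.2 -1 0 0 0 0;-1 -0.2 -1 0 0 0 0;-1 -0.25 -1 0 0 0 0' && python3 -m inch '-1 0 -0.15 0 0 0 0;-1 0 0 0 0 0 0;-1 0 0 0 0 0 0' && python3 - <<'E'
from h import *
plan([.4102,-.0489,.1505],4.8)
o=ctrl.get_obs();R=Ro.from_euler('xyz',o['eef_rot'])
c=snap('wrist','w5.png'); P=cloud(c)
T=R.inv().apply(P.reshape(-1,3)-o['ee_pos']).reshape(P.shape)  # tool frame
m=(T[...,2]>-.02)&(T[...,2]<.035)&(abs(T[...,1])<.03)&(T[...,0]>.03)&(T[...,0]<.12)
t=T[m]; print(len(t))
for x in np.arange(.035,.1,.01):
    k=t[abs(t[:,0]-x)<.004]; 
    if len(k): print(x.round(3),'y',k[:,1].min().round(4),k[:,1].max().round(4),'z',np.median(k[:,2]).round(4))
print('tip',np.percentile(t[:,0],99.5))
# station tab edge from top view and wrist: bar & tab
a=np.radians(4.8); ex=np.array([np.cos(a),np.sin(a)]); ey=np.array([-ex[1],ex[0]]);O=.6037*ex-.083*ey
q=P[...,:2]-O; sx,sy=q@ex,q@ey
for z0,z1 in((.098,.115),(.085,.097)):
    k=(abs(sy)<.02)&(P[...,2]>z0)&(P[...,2]<z1)&(sx<-.0)
    if k.any(): print('station x from',z0,np.percentile(sx[k],[1,50]).round(4),P[k][:,2].mean().round(4))
k=(sx>-.073)&(sx<-.06)&(P[...,2]>.098)&(P[...,2]<.112); print('tab y',sy[k].min(),sy[k].max()) if k.any() else None
E
```

```text
time_s: 21.0
ee_pos: [0.41, -0.0527, 0.154]
eef_rot: [-3.142, -0.0, 0.076]
force: [0.8, 0.8, -2.8]
grip_width: 0.016
grip_force: 60.0
time_s: 21.38
ee_pos: [0.4103, -0.0497, 0.1539]
eef_rot: [3.142, 0.0, 0.08]
force: [-0.3, -0.5, -2.5]
grip_width: 0.0157
grip_force: 60.0
t 21.375 ee [ 0.4103 -0.0497  0.1539] [180.    0.    4.6] F [-0.3 -0.5 -2.5] shift [ 0.   -0.03  0.11] turn [ 0.    0.   -0.02]
8123
0.035 y -0.0117 0.0123 z 0.0081
0.045 y -0.0115 0.0122 z 0.0081
0.055 y -0.0117 0.0121 z 0.0081
0.065 y -0.0116 0.0124 z 0.0082
0.075 y -0.0115 0.0123 z 0.0081
0.085 y -0.0117 0.0125 z 0.0082
0.095 y -0.0115 0.0124 z 0.0083
tip 0.09255089027584536
station x from 0.098 [-0.076  -0.0692] 0.1037
station x from 0.085 [-0.091  -0.0876] 0.091
tab y -0.056361987487021696 0.05548476482478612
```

View pics/w5.png

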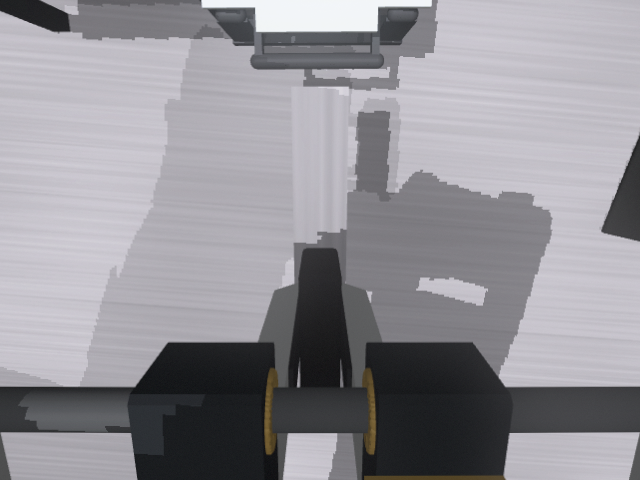

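The wrist view shows the tongue tip at (320,87) lined up with the bar centre (317,61) and the tab, and the tongue measures level. I'll go down 47.5 mm and insert.

```bash
python3 -m inch '-1 0 0 0.8 0 0 0;-1 0 0 0.78 0 0 0;-1 0 0 0 0 0 0;-1 0.3 0 0 0 0 0;-1 0.3 0 0 0 0 0;-1 0.3 0 0 0 0 0;-1 0 0 0 0 0 0' && python3 -m inch '-1 0.3 0 0 0 0 0;-1 0.3 0 0 0 0 0;-1 0 0 0 0 0 0'
```

```text
time_s: 22.3
ee_pos: [0.4376, -0.0468, 0.1066]
eef_rot: [3.142, -0.0, 0.082]
force: [-0.1, -0.9, -2.6]
grip_width: 0.0156
grip_force: 60.0
time_s: 22.68
ee_pos: [0.4554, -0.0454, 0.1065]
eef_rot: [-3.142, -0.0, 0.082]
force: [0.2, -0.1, -3.0]
grip_width: 0.0156
grip_force: 60.0
```

```bash
python3 -m inch '-1 0.1 0 0 0 0 0;-1 0 0 0.08 0 0 0;-1 0 0 0 0 0 0' && python3 -m inch '-1 -0.035 0 0.19 0 0.5 0;-1 -0.035 0 0.19 0 0.5 0;-1 0 0 0 0 0 0' && python3 -m inch '-1 -0.035 0 0.19 0 0.5 0;-1 0 0 0 0 0 0' 
```

```text
time_s: 23.05
ee_pos: [0.4579, -0.0452, 0.1041]
eef_rot: [3.142, -0.0, 0.081]
force: [-0.1, -0.1, -1.0]
grip_width: 0.0158
grip_force: 60.0
time_s: 23.42
ee_pos: [0.4556, -0.0454, 0.0927]
eef_rot: [-3.142, -0.174, 0.081]
force: [-0.1, -0.1, -1.4]
grip_width: 0.0157
grip_force: 60.0
time_s: 23.68
ee_pos: [0.4559, -0.0454, 0.087]
eef_rot: [-3.141, -0.26, 0.081]
force: [-2.9, -0.3, -0.6]
grip_width: 0.0159
grip_force: 60.0
```

```bash
python3 -m inch '-1 -0.035 0 0.19 0 0.5 0;-1 0 0 0 0 0 0' && python3 -m inch '-1 -0.035 0 0.19 0 0.5 0;-1 0 0 0 0 0 0' && python3 -m inch '-1 -0.035 0 0.19 0 0.5 0;-1 0 0 0 0 0 0'
```

```text
time_s: 23.92
ee_pos: [0.4563, -0.0452, 0.0811]
eef_rot: [-3.141, -0.346, 0.081]
force: [-4.9, -0.2, 0.7]
grip_width: 0.0159
grip_force: 60.0
time_s: 24.18
ee_pos: [0.4576, -0.045, 0.0755]
eef_rot: [-3.14, -0.433, 0.081]
force: [-6.5, -1.1, 2.7]
grip_width: 0.0155
grip_force: 60.0
time_s: 24.42
ee_pos: [0.4591, -0.0446, 0.0698]
eef_rot: [-3.139, -0.521, 0.081]
force: [-7.9, 0.5, 3.3]
grip_width: 0.0158
grip_force: 60.0
```

```bash
python3 -m inch '-1 -0.035 0 0.19 0 0.5 0;-1 0 0 0 0 0 0' && python3 -m inch '-1 -0.035 0 0.19 0 0.5 0;-1 0 0 0 0 0 0' && python3 -c "
from h import *
c=snap('scene','s6.png'); cv2.imwrite('pics/s6c.png',cv2.resize(c['img'][120:320,220:420],None,fx=3,fy=3))
c=snap('top');P=cloud(c)
a=np.radians(4.8); ex=np.array([np.cos(a),np.sin(a)]); ey=np.array([-ex[1],ex[0]]);O=.6037*ex-.083*ey
q=P[...,:2]-O; sx,sy=q@ex,q@ey
for x in(-.045,0,.045):
  k=(abs(sx-x)<.004)&(abs(sy)<.045); print(x,np.median(P[k][:,2]).round(4))
"
```

```text
time_s: 24.68
ee_pos: [0.4621, -0.0421, 0.0668]
eef_rot: [-3.131, -0.585, 0.083]
force: [-3.7, 3.7, 5.1]
grip_width: 0.0157
grip_force: 60.0
time_s: 24.92
ee_pos: [0.4641, -0.0391, 0.0645]
eef_rot: [-3.12, -0.633, 0.083]
force: [-9.2, -0.4, 8.5]
grip_width: 0.0157
grip_force: 60.0
-0.045 0.1145
0 0.11
0.045 0.105
```

```bash
cat >> h.py <<'E'
A=np.radians(4.8); EX=np.array([np.cos(A),np.sin(A),0]); EY=np.array([-EX[1],EX[0],0]); OS=.6037*EX-.083*EY
TIP=np.array([.0935,0,.007])
def st(p): d=np.asarray(p)-OS; return np.array([d@EX,d@EY,d[2]])
def seq(targets):
    """targets: (tip x, y, z in station m, pitch deg); prints tool-frame rows, each from the pose the one before reaches"""
    o=ctrl.get_obs(); R=Ro.from_euler('xyz',o['eef_rot']); p=o['ee_pos']
    print('q',o['qpos'].round(2),'TCP',st(p).round(4),'tip now',st(p+R.apply(TIP)).round(4),np.degrees(o['eef_rot']).round(1),'F',o['force'].round(1))
    for x,y,z,ph in targets:
        T=Ro.from_euler('xyz',[180,-ph,4.8],degrees=True); t=OS+x*EX+y*EY+[0,0,z]-T.apply(TIP)
        print((x,z,ph),(R.inv().apply(t-p)/.03).round(2),(np.degrees((R.inv()*T).as_rotvec())/10).round(2)); R,p=T,t
E
python3 - <<'E'
from h import *
L=[]
ths=[.15,.25,.35,.45,.55,.65,.75,.85]; 
for i,t in enumerate(ths):
    r=.108; L.append((round(.052-r*np.cos(t),4),0,round(.102+r*np.sin(t)-.0015,4),36-2*(i+1)))
seq(L)
E
```

```text
q [-0.31  0.1   2.32  1.06  0.28  0.21] TCP [-0.1445  0.0053  0.0646] tip now [-0.065   0.0055  0.1143] [-178.8  -36.2    4.8] F [-9.3 -1.7  7.6]
(np.float64(-0.0548), np.float64(0.1166), 34) [0.33 0.18 0.01] [-0.12 -0.22  0.  ]
(np.float64(-0.0526), np.float64(0.1272), 32) [ 0.27  0.   -0.36] [ 0.  -0.2 -0. ]
(np.float64(-0.0495), np.float64(0.1375), 30) [ 0.28  0.   -0.35] [-0.  -0.2  0. ]
(np.float64(-0.0452), np.float64(0.1475), 28) [ 0.3  -0.   -0.33] [ 0.  -0.2 -0. ]
(np.float64(-0.0401), np.float64(0.157), 26) [ 0.31  0.   -0.31] [ 0.  -0.2 -0. ]
(np.float64(-0.034), np.float64(0.1659), 24) [ 0.32  0.   -0.29] [ 0.  -0.2  0. ]
(np.float64(-0.027), np.float64(0.1741), 22) [ 0.33  0.   -0.26] [-0.  -0.2 -0. ]
(np.float64(-0.0193), np.float64(0.1816), 20) [ 0.34 -0.   -0.24] [ 0.  -0.2 -0. ]
```

```bash
python3 -m inch '-1 0.1 0.09 -0.2 -0.06 -0.1 0;-1 0.2 0.09 -0.1 -0.06 -0.1 0;-1 0.27 0 -0.2 0 -0.2 0;-1 0.28 0 -0.35 0 -0.2 0;-1 0 0 0 0 0 0' && python3 - <<'E'
from h import *
L=[]
for i,t in enumerate([.4,.5,.6,.7,.8,.9,1.0,1.1]):
    r=.105; L.append((round(.052-r*np.cos(t),4),0,round(.102+r*np.sin(t)-.0015,4),30-2*(i+1)))
seq(L)
c=snap('top');P=cloud(c); q=P-OS; sx,sy=q@EX,q@EY
for x in(-.02,0,.02,.045):
  k=(abs(sx-x)<.004)&(abs(sy)<.045); print(x,np.median(P[k][:,2]).round(4))
E
```

```text
time_s: 25.65
ee_pos: [0.4713, -0.0448, 0.1002]
eef_rot: [3.138, -0.527, 0.084]
force: [0.3, 0.1, -3.4]
grip_width: 0.0159
grip_force: 60.0
q [-0.27  0.03  2.21  0.42  0.43  0.87] TCP [-0.1378 -0.0011  0.1002] tip now [-0.0535 -0.0011  0.1412] [179.8 -30.2   4.8] F [ 0.3  0.1 -3.4]
(np.float64(-0.0447), np.float64(0.1414), 28) [ 0.27 -0.04  0.02] [ 0.02 -0.22  0.  ]
(np.float64(-0.0401), np.float64(0.1508), 26) [ 0.29 -0.   -0.31] [ 0.  -0.2 -0. ]
(np.float64(-0.0347), np.float64(0.1598), 24) [ 0.3  0.  -0.3] [ 0.  -0.2  0. ]
(np.float64(-0.0283), np.float64(0.1681), 22) [ 0.32  0.   -0.27] [-0.  -0.2 -0. ]
(np.float64(-0.0212), np.float64(0.1758), 20) [ 0.33  0.   -0.26] [ 0.  -0.2 -0. ]
(np.float64(-0.0133), np.float64(0.1827), 18) [ 0.34 -0.   -0.23] [ 0.  -0.2 -0. ]
(np.float64(-0.0047), np.float64(0.1889), 16) [ 0.35  0.   -0.22] [-0.  -0.2 -0. ]
(np.float64(0.0044), np.float64(0.1941), 14) [ 0.35 -0.   -0.19] [ 0.  -0.2 -0. ]
-0.02 0.1311
0 0.1238
0.02 0.1166
0.045 0.1073
```

The lid is following the tongue (about 0.35 rad). I'll carry on round the arc.

```bash
python3 -m inch '-1 0.27 0 0.02 0 -0.2 0;-1 0.29 0 -0.31 0 -0.2 0;-1 0.3 0 -0.3 0 -0.2 0;-1 0.32 0 -0.27 0 -0.2 0;-1 0.33 0 -0.26 0 -0.2 0;-1 0.34 0 -0.23 0 -0.2 0;-1 0.35 0 -0.22 0 -0.2 0;-1 0.35 0 -0.19 0 -0.2 0;-1 0 0 0 0 0 0' && python3 - <<'E'
from h import *
L=[]
for i,t in enumerate([1.15,1.25,1.35,1.45,1.55,1.65,1.75,1.85,1.95]):
    r=.1; L.append((round(.052-r*np.cos(t),4),0,round(.102+r*np.sin(t)-.0015,4),14-(i+1)))
seq(L)
c=snap('scene');P=cloud(c); q=P-OS; sx,sy=q@EX,q@EY
k=(abs(sy-.04)<.012)&(sx>-.1)&(sx<.1)&(P[...,2]>.11)
h=P[k][:,2]; 
for z in(.115,.14,.165,.19,.21): 
    kk=k&(abs(P[...,2]-z)<.005); print(z,kk.sum(),np.median(sx[kk]).round(4) if kk.any() else None)
E
```

```text
time_s: 26.82
ee_pos: [0.5204, -0.0405, 0.1768]
eef_rot: [3.139, -0.248, 0.083]
force: [-0.6, -0.3, -2.3]
grip_width: 0.0156
grip_force: 60.0
q [-0.18  0.13  1.82  0.07  0.95  1.27] TCP [-0.0886 -0.0009  0.1768] tip now [ 0.0038 -0.001   0.193 ] [179.8 -14.2   4.7] F [-0.6 -0.3 -2.3]
(np.float64(0.0112), np.float64(0.1918), 13) [ 0.24 -0.03  0.03] [ 0.02 -0.12 -0.01]
(np.float64(0.0205), np.float64(0.1954), 12) [ 0.33 -0.   -0.1 ] [ 0.  -0.1 -0. ]
(np.float64(0.0301), np.float64(0.1981), 11) [ 0.34 -0.   -0.08] [ 0.  -0.1 -0. ]
(np.float64(0.0399), np.float64(0.1998), 10) [ 0.34  0.   -0.05] [-0.  -0.1  0. ]
(np.float64(0.0499), np.float64(0.2005), 9) [ 0.34 -0.   -0.02] [ 0.  -0.1 -0. ]
(np.float64(0.0599), np.float64(0.2002), 8) [0.33 0.   0.01] [ 0.  -0.1 -0. ]
(np.float64(0.0698), np.float64(0.1989), 7) [ 0.33 -0.    0.03] [ 0.  -0.1  0. ]
(np.float64(0.0796), np.float64(0.1966), 6) [ 0.32 -0.    0.06] [ 0.  -0.1 -0. ]
(np.float64(0.089), np.float64(0.1934), 5) [ 0.31 -0.    0.08] [ 0.  -0.1 -0. ]
0.115 57 0.0486
0.14 60 0.0334
0.165 59 0.0191
0.19 88 0.0027
0.21 6 -0.0086
```

```bash
python3 -m inch '-1 0.24 0 0.03 0 -0.12 0;-1 0.33 0 -0.1 0 -0.1 0;-1 0.34 0 -0.08 0 -0.1 0;-1 0.34 0 -0.05 0 -0.1 0;-1 0.34 0 -0.02 0 -0.1 0;-1 0.33 0 0 0 -0.1 0;-1 0.33 0 0.03 0 -0.1 0;-1 0.32 0 0.06 0 -0.1 0;-1 0.31 0 0.08 0 -0.1 0;-1 0 0 0 0 0 0' && python3 -m inch '-1 0 0 -0.5 0 0 0;-1 0 0 -0.5 0 0 0;-1 0 0 0 0 0 0' && python3 - <<'E'
from h import *
c=snap('top','t7.png');P=cloud(c); q=P-OS; sx,sy=q@EX,q@EY
for x in(-.03,.02,.07,.1,.15,.17):
  k=(abs(sx-x)<.004)&(abs(abs(sy)-.04)<.012)&(P[...,2]<.3); print(x,np.median(P[k][:,2]).round(4) if k.any() else None)
seq([(.089,0,.2,0)])
E
```

```text
time_s: 28.12
ee_pos: [0.6043, -0.0334, 0.1928]
eef_rot: [3.139, -0.087, 0.082]
force: [-1.1, -0.1, -3.6]
grip_width: 0.0158
grip_force: 60.0
time_s: 28.5
ee_pos: [0.6018, -0.0337, 0.2259]
eef_rot: [3.138, -0.092, 0.082]
force: [-0.2, -0.3, -3.6]
grip_width: 0.0154
grip_force: 60.0
-0.03 None
0.02 None
0.07 0.1026
0.1 0.1055
0.15 0.1106
0.17 0.1116
q [-0.12  0.35  1.41  0.02  1.29  1.36] TCP [-0.0072 -0.0008  0.2246] tip now [ 0.0866 -0.001   0.2261] [179.8  -5.2   4.7] F [ 0.5 -0.1 -2.5]
(0.089, 0.2, 0) [ 0.03 -0.03  0.59] [ 0.02 -0.52 -0.01]
```

The lid lies open: its slope is 0.1 rad past the hinge, which matches 3.05 rad. Next is the sweep, starting with the block going to the far end of the tray.

```bash
python3 - <<'E'
from h import *
seq([(.1015,0,.203,0),(.1015,.176,.203,0),(.1015,.176,.134,0)])
c=snap('top');K=c['img'].astype(int);m=((K[...,2]-K[...,0]>50)).astype(np.uint8)
n,l,s,ce=cv2.connectedComponentsWithStats(m)
for i in range(1,n):
    if s[i,4]>20: print(st(pts(c,ce[i],z=.107)[0]).round(4),s[i,4])
E
```

```text
q [-0.12  0.35  1.41  0.02  1.29  1.36] TCP [-0.0072 -0.0008  0.2246] tip now [ 0.0866 -0.001   0.2261] [179.8  -5.2   4.7] F [ 0.5 -0.1 -2.5]
(0.1015, 0.203, 0) [ 0.46 -0.03  0.53] [ 0.02 -0.52 -0.01]
(0.1015, 0.203, 0) [ 0.   -5.87 -0.  ] [0. 0. 0.]
(0.1015, 0.134, 0) [ 0.  -0.   2.3] [0. 0. 0.]
[0.0004 0.1415 0.107 ] 104
[-0.0118  0.1133  0.107 ] 115
```

```bash
python3 -m inch '-1 0.46 0 0.5 0.02 -0.52 0;-1 0 -1 0 0 0 0;-1 0 -1 0 0 0 0;-1 0 -1 0 0 0 0;-1 0 -1 0 0 0 0;-1 0 -1 0 0 0 0;-1 0 -0.85 0 0 0 0;-1 0 0 0 0 0 0' && python3 - <<'E'
from h import *
seq([(.1015,.1765,.134,0)])
o=ctrl.get_obs();R=Ro.from_euler('xyz',o['eef_rot'])
P=cloud(snap('wrist')); T=R.inv().apply(P.reshape(-1,3)-o['ee_pos'])
t=T[(T[:,2]>-.02)&(T[:,2]<.03)&(abs(T[:,1])<.03)&(T[:,0]>.03)&(T[:,0]<.12)]
for x in(.04,.06,.085):
    k=t[abs(t[:,0]-x)<.004]; print(x,k[:,1].min().round(4),k[:,1].max().round(4),np.median(k[:,2]).round(4))
E
```

```text
time_s: 29.6
ee_pos: [0.6015, 0.1439, 0.2094]
eef_rot: [-3.14, 0.003, 0.084]
force: [-0.8, -0.3, -3.3]
grip_width: 0.0156
grip_force: 60.0
q [0.17 0.45 1.3  0.   1.39 1.66] TCP [0.0078 0.176  0.2094] tip now [0.1012 0.1761 0.2021] [-179.9    0.2    4.8] F [-0.8 -0.3 -3.3]
(0.1015, 0.134, 0) [ 0.01 -0.01  2.28] [-0.01  0.02  0.  ]
0.04 -0.0117 0.012 0.011
0.06 -0.0115 0.0123 0.0122
0.085 -0.0116 0.0124 0.0138
```

The scraper has slipped about 3.5° nose-down in the grip, so I'll compensate with tool pitch and then lower it.

```bash
python3 -m inch '-1 0 0 1 0 0 0;-1 0 0 1 0 0 0;-1 0 0 0.15 0 0.35 0;-1 0 0 0 0 0 0' && python3 -m inch '-1 0 0 0.08 0 0 0;-1 0 0 0 0 0 0' && python3 -m inch '-1 0 0 0.06 0 0 0;-1 0 0 0 0 0 0'
```

```text
time_s: 30.15
ee_pos: [0.6014, 0.1416, 0.1451]
eef_rot: [-3.141, -0.058, 0.081]
force: [0.2, 0.6, -1.5]
grip_width: 0.016
grip_force: 60.0
time_s: 30.4
ee_pos: [0.6022, 0.1424, 0.1433]
eef_rot: [-3.14, -0.059, 0.082]
force: [0.2, -0.7, -3.3]
grip_width: 0.0156
grip_force: 60.0
time_s: 30.65
ee_pos: [0.6021, 0.1426, 0.1412]
eef_rot: [-3.141, -0.059, 0.082]
force: [-0.1, 0.1, -3.6]
grip_width: 0.0155
grip_force: 60.0
```

```bash
python3 -m inch '-1 0 0 0.06 0 0 0;-1 0 0 0 0 0 0' && python3 -m inch '-1 0 0 0.04 0 0 0;-1 0 0 0 0 0 0'
```

```text
time_s: 30.9
ee_pos: [0.6021, 0.1426, 0.1393]
eef_rot: [-3.141, -0.059, 0.082]
force: [0.2, -0.2, -2.6]
grip_width: 0.0154
grip_force: 60.0
time_s: 31.15
ee_pos: [0.6022, 0.1426, 0.1382]
eef_rot: [-3.141, -0.059, 0.082]
force: [-1.0, 0.8, -2.5]
grip_width: 0.0156
grip_force: 60.0
```

```bash
python3 -m inch '-1 0 0.4 0 0 0 0;-1 0 0.4 0 0 0 0;-1 0 0.4 0 0 0 0;-1 0 0.4 0 0 0 0;-1 0 0.4 0 0 0 0;-1 0 0.4 0 0 0 0;-1 0 0.4 0 0 0 0;-1 0 0.4 0 0 0 0' && python3 -m inch '-1 0 0.4 0 0 0 0;-1 0 0.4 0 0 0 0;-1 0 0.4 0 0 0 0;-1 0 0.4 0 0 0 0;-1 0 0.4 0 0 0 0;-1 0 0.3 0 0 0 0;-1 0 0 0 0 0 0;-1 0 0 -1 0 0 0;-1 0 0 -1 0 0 0;-1 0 0 0 0 0 0' && python3 - <<'E'
from h import *
for n in('top','scene','wrist'):
    c=snap(n,'x_%s.png'%n);P=cloud(c);K=c['img'].astype(int);m=((K[...,2]-K[...,0]>30)&(K[...,2]>1.5*K[...,0])).astype(np.uint8)
    k,l,s,ce=cv2.connectedComponentsWithStats(m)
    for i in range(1,k):
        if s[i,4]>8: print(n,ce[i].round(0),st(np.median(P[l==i],0)).round(3),s[i,4])
E
```

```text
time_s: 32.15
ee_pos: [0.6102, 0.0462, 0.1382]
eef_rot: [-3.141, -0.059, 0.082]
force: [-0.8, 0.1, -3.0]
grip_width: 0.0158
grip_force: 60.0
time_s: 33.4
ee_pos: [0.6131, -0.0219, 0.2001]
eef_rot: [-3.141, -0.063, 0.083]
force: [0.6, -0.3, -3.5]
grip_width: 0.016
grip_force: 60.0
top [332. 248.] [-0.033  0.024  0.034] 67
scene [505.  75.] [-1.755 -1.12  -0.427] 502
scene [304. 141.] [0.027 0.039 0.314] 25
wrist [349. 265.] [-0.019 -0.015  0.031] 139
wrist [269. 412.] [0.025 0.018 0.313] 688
wrist [370. 412.] [0.025 0.001 0.314] 655
wrist [434. 478.] [ 0.016 -0.009  0.318] 560
```

```bash
python3 -c "
from h import *
plan([.494,-.340,.2],-10,3.4)"
```

```text
t 33.55 ee [ 0.6118 -0.0219  0.1964] [-179.9   -3.3    4.7] F [-0.2 -0.7 -3. ] shift [-4.77 10.24 -0.41] turn [-0.09  0.01  1.47]
```

```bash
python3 -m inch '-1 -0.5 1 -0.04 0 0 0;-1 -0.5 1 -0.04 0 0 0;-1 -0.5 1 -0.04 0 0 0;-1 -0.5 1 -0.04 0 0 0;-1 -0.5 1 -0.04 0 0 0;-1 -0.5 1 -0.04 0 0 0;-1 -0.5 1 -0.04 0 0 0;-1 -0.5 1 -0.04 0 0 0;-1 -0.4 1 -0.04 0 0 0;-1 -0.4 1 -0.04 0 0 0' && python3 -m inch '-1 0 0.24 0 -0.05 0 0.75;-1 0 0 0 -0.04 0 0.72;-1 0 0 0 0 0 0' && python3 - <<'E'
from h import *
plan([.494,-.340,.043],-10,3.4)
for n in('top','scene'):
    c=snap(n,'y_%s.png'%n);P=cloud(c);K=c['img'].astype(int);m=((K[...,2]-K[...,0]>30)&(K[...,2]>1.5*K[...,0])).astype(np.uint8)
    k,l,s,ce=cv2.connectedComponentsWithStats(m)
    for i in range(1,k):
        if s[i,4]>8: print(n,ce[i].round(0),st(np.median(P[l==i],0)).round(3),s[i,4])
    if n=='top': cv2.imwrite('pics/y.png',cv2.resize(c['img'][130:330,230:430],None,fx=3,fy=3))
o=ctrl.get_obs();R=Ro.from_euler('xyz',o['eef_rot'])
P=cloud(snap('wrist')); T=P.reshape(-1,3)-o['ee_pos']; t=R.inv().apply(T); k=(t[:,2]>-.02)&(t[:,2]<.03)&(abs(t[:,1])<.03)&(t[:,0]>.03)&(t[:,0]<.12)
for x in(.04,.06,.085):
    j=k&(abs(t[:,0]-x)<.004); print(x,np.median(T[j][:,2]).round(4))
E
```

```text
time_s: 34.8
ee_pos: [0.4923, -0.3337, 0.1996]
eef_rot: [-3.139, -0.057, 0.082]
force: [0.0, 0.7, -2.1]
grip_width: 0.0156
grip_force: 60.0
time_s: 35.17
ee_pos: [0.4933, -0.3399, 0.1998]
eef_rot: [-3.14, -0.057, -0.174]
force: [-0.1, -0.1, -3.0]
grip_width: 0.0157
grip_force: 60.0
t 35.175 ee [ 0.4933 -0.3399  0.1998] [-179.9   -3.3  -10. ] F [-0.1 -0.1 -3. ] shift [-0.27  0.01  5.22] turn [-0.01  0.01  0.  ]
top [338. 229.] [0.002 0.011 0.034] 100
top [348. 241.] [-0.022 -0.007  0.034] 98
top [334. 248.] [-0.033  0.02   0.036] 117
top [542. 282.] [-0.112 -0.272  0.317] 13
scene [505.  75.] [-1.755 -1.117 -0.426] 449
0.04 -0.0086
0.06 -0.0087
0.085 -0.0089
```

View pics/y.png

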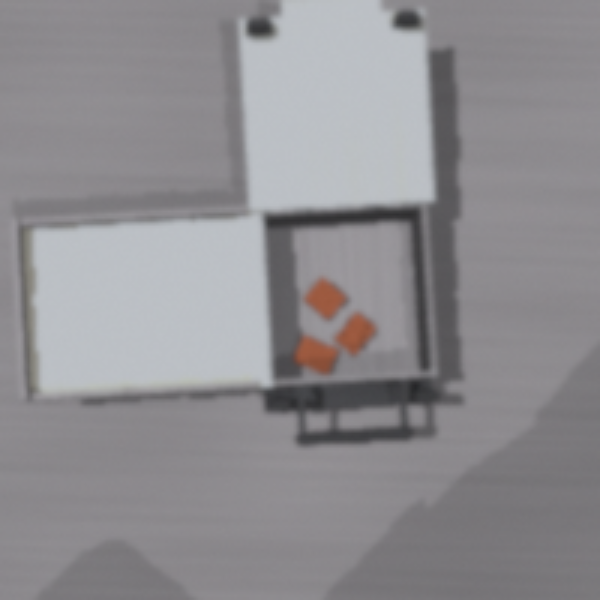

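The picture shows all three chips on the box floor at (326,298), (356,333) and (317,355), the tray empty and the lid fully back. I'll set the scraper down.

```bash
python3 -m inch '-1 -0.05 0 1 0 0 0;-1 -0.05 0 1 0 0 0;-1 -0.05 0 1 0 0 0;-1 -0.06 0 1 0 0 0;-1 -0.05 0 0.9 0 0 0;-1 -0.01 0 0.2 0 0 0;-1 0 0 0 0 0 0' && python3 -m inch '-1 0 0 0.1 0 0 0;-1 0 0 0 0 0 0' && python3 -m inch '-1 0 0 0.06 0 0 0;-1 0 0 0 0 0 0'
```

```text
time_s: 36.2
ee_pos: [0.4947, -0.3404, 0.0485]
eef_rot: [-3.141, -0.059, -0.174]
force: [0.5, 0.0, -2.2]
grip_width: 0.0153
grip_force: 60.0
time_s: 36.45
ee_pos: [0.4949, -0.3405, 0.0456]
eef_rot: [-3.142, -0.06, -0.175]
force: [0.6, -0.2, -2.1]
grip_width: 0.0156
grip_force: 60.0
time_s: 36.7
ee_pos: [0.4948, -0.3403, 0.0432]
eef_rot: [-3.141, -0.059, -0.175]
force: [0.6, 0.2, -1.4]
grip_width: 0.0155
grip_force: 60.0
```

```bash
python3 -m inch '-1 0 0 0.05 0 0 0;-1 0 0 0 0 0 0' && python3 -m inch '-1 0 0 0.04 0 0 0;-1 0 0 0 0 0 0'
```

```text
time_s: 36.95
ee_pos: [0.4948, -0.3403, 0.0416]
eef_rot: [-3.141, -0.059, -0.175]
force: [-0.9, 0.1, -2.8]
grip_width: 0.0156
grip_force: 60.0
time_s: 37.2
ee_pos: [0.4949, -0.3404, 0.0414]
eef_rot: [-3.141, -0.059, -0.175]
force: [-6.2, 3.2, 7.5]
grip_width: 0.0154
grip_force: 60.0
```

```bash
python3 -m inch '0.1 0 0 0 0 0 0;0.1 0 0 0 0 0 0;0.1 0 0 0 0 0 0;0.1 0 0 0 0 0 0;0.1 0 0 0 0 0 0;0.1 0 0 0 0 0 0;0.1 0 0 0 0 0 0' && python3 -m inch '0.1 0 0 -0.5 0 0 0;0.1 0.06 0 -1 0 0 0;0.1 0.06 0 -1 0 0 0;0.1 0.06 0 -1 0 0 0;0.1 0.06 0 -1 0 0 0;0.1 0 0 -1 0 0 0;0.1 0 0 0 0 0 0;0.1 0 0 0 0 0 0' && python3 - <<'E'
from h import *
for n in('wrist','top'):
    c=snap(n); P=cloud(c);X,Y,Z=P[...,0],P[...,1],P[...,2]; ms=(X>.38)&(X<.62)&(Y<-.25)&(Y>-.42)
    for a,b in((.068,.082),(.026,.042)):
        m=ms&(Z>a)&(Z<b); k,l,s,ce=cv2.connectedComponentsWithStats(m.astype(np.uint8))
        if k>1: i=1+s[1:,4].argmax(); print(n,cv2.minAreaRect((P[l==i][:,:2]*1000).astype(np.float32)),np.median(P[l==i][:,2]).round(4))
q=P-OS; sx,sy=q@EX,q@EY
for x in(.07,.15):
  k=(abs(sx-x)<.004)&(abs(sy)<.04); print(x,np.median(P[k][:,2]).round(4))
E
```

```text
time_s: 38.08
ee_pos: [0.4949, -0.3404, 0.0405]
eef_rot: [-3.141, -0.059, -0.175]
force: [-0.7, 0.2, -0.6]
grip_width: 0.0517
grip_force: 0.0
time_s: 39.08
ee_pos: [0.4922, -0.3398, 0.2053]
eef_rot: [-3.141, -0.058, -0.175]
force: [-0.4, -0.3, -1.0]
grip_width: 0.0515
grip_force: 0.0
wrist ((490.6325378417969, -340.1576232910156), (15.545513153076172, 49.52424621582031), 80.05215454101562) 0.0728
wrist ((511.5892639160156, -343.6774597167969), (24.049074172973633, 143.7594451904297), 79.95891571044922) 0.0329
top ((497.6114807128906, -332.58880615234375), (2.452418804168701, 36.46073913574219), 77.43914794921875) 0.0709
top ((514.214111328125, -341.518310546875), (25.787212371826172, 144.08998107910156), 79.47022247314453) 0.0331
0.07 0.103
0.15 0.1105
```

The scraper is standing upright on the mat (handle top at its normal height) and the lid is open. I'm handing in.

```bash
python3 -c "
from station import ticket
print(ticket.hand_in())"
```

```text
the job is handed in; nothing more can be done
None
```

I handed in the job at about 39 s: the lid lies open, all three chips are in the waste box and the scraper stands upright on its mat; I never moved the arm near the jars or beaker, but on my first grasp I knocked the scraper onto its side and had to right it before starting.

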